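# Seat the board and pump up the vacuum hold-down

## Robot

A 7-joint arm with a two-finger parallel gripper is mounted at the origin on the work surface. World frame = base frame: x ahead of the robot, y to its left, z up, the work surface at z = 0. Lengths are in mm, angles in rad, forces in N, time in s.
With the tool pointing down it reaches from about 400 to 875 mm from the base axis. Payload 4.4 kg.
Tool frame: the origin (TCP) lies between the finger pads; the fingertips stand 11 mm ahead of it and the grasp point (between the pads) lies 8 mm behind it; y points along the fingers, x is the direction in which the jaws open and shut, and the axes are right-handed (so a half turn about y gives the same grasp; the last joint's range is limited). The gripper opens to 85 mm and grips with 20 to 120 N. Pads are 22 mm wide; open, the fingers measure 114 mm over their backs; the gripper's body (76 mm by 85 mm) begins 54 mm behind the grasp point. The pads swing forward as they close: fully open they stand 13 mm farther back than shut.
Start: joints at [-1.296, 0.628, 0.038, 1.517, -0.027, 0.996, -0.02], TCP at [217.234, 612.639, 242.313] pointing down, gripper open.
Joint ranges: [-3.06, 3.06], [-0.37, 2.12], [-1.25, 1.32], [0.18, 2.47], [-1.1, 4.24], [0.23, 1.98], [-2.94, 2.94]. Speed limits (rad/s): [2.57, 2.57, 3.14, 3.14, 3.14, 3.14, 3.14].

## Interface

Orientations are given as [roll, pitch, yaw] about the fixed x, y, z axes, in that order (R = Rz(yaw) Ry(pitch) Rx(roll)).
In Python, from cell import * gives the robot as it stands.
- The arm moves only by the shell command python3 -m jog 'ROWS'. ROWS is JSON, a list of rows, each an object of numbers: "x", "y", "z": the shift along the tool's x, y, z in mm; "ax", "ay", "az": the turn, a rotation vector about the tool's x, y, z in rad; "grip": the finger opening in mm, from 0 to 85.4. In form: [{"x": .., "y": .., "z": .., "ax": .., "ay": .., "az": .., "grip": ..}, ...]. A call has 1 to 5 rows; each row is the pose to reach, as a shift and turn from the pose commanded when the call began, along the tool's axes at that moment; what a row does not reach only later rows make up. A row lasts 1/10 s, in which the tool goes at most 50 mm and 8.59 degrees, less where a joint would pass 70% of its speed; a pose out of reach is approached as far as the arm can. A call with a gripper value outside its range is refused whole. The fingers move at their own pace and stop on an object; the grip force is fixed at half the most. Time passes only in rows, so rows that repeat a pose let the fingers close. It gives the time, the measured TCP pose, the force and the opening at its end, in the units of the state.
- read_state(): the state, without advancing time (a new reading comes with each control period).
- get_image(name): name is "side" or "top" or "wrist"; returns a dict with "color" (480x640x3 uint8, red, green, blue), "vfov" (degrees; the focal length in pixels is half the picture's height over the tangent of half this angle, whatever the lens; pixels are square), "cx", "cy" (the principal point, pixels), "k1" (the pictures are not rectified: a ray, as slopes to the right and down, at radius r is drawn at 1 + k1 r^2 times it, then the intrinsics apply), "camera_from_world" (4x4, takes a point from world to camera coordinates). Camera axes: x right, y down, z forward; pixel columns grow to the right and rows downward; lengths in mm; the calibration is good to about 2 mm. A picture is of the moment at which its call begins. There is no depth.
- finish_job(): hands the job in, once; it reports no verdict.
The state is a dict: "clock": time; "qpos": joint angles; "qd": joint speeds; "tau": joint torques, N m; "eef_pos": TCP position; "tool_rot": TCP orientation; "force": force on the tool from outside, world axes, zero at the start; "torque": the same for the moment, N m; "width": finger opening in mm.
Only numpy, scipy, OpenCV 4.12 (cv2) and the standard library are available. Lean on these libraries where they do the work, as an engineer would, in place of code of your own. Each camera call takes 0.05 s, during which the arm holds its last target.

## Task

With the fingertips only, push the red board along its bed until its fingered end is against the blue pump head, then pump the red plunger with full strokes, pressing it down and letting it come all the way back up, until the white indicator pin has popped fully out and its whole green band shows. Do not touch the pin, do not lift the board, and leave the other things on the table alone. Finish clear of everything.

Things in the scene. Friction and masses are not known exactly. Their poses are not given: they have to be found in the camera images.
- clamp: vacuum hold-down, fixed, yaw within 0.45 rad; z up, origin on the table. In its frame, mm: aluminium bed x -65 to 65, y -140 to 100, top at z 15; two steel side rails x 42 to 52 and -52 to -42, top at z 21, y -120 to 100, between which the board slides along y; at the bed's +y end the blue pump head, x -65 to 65, y 100 to 200, top at z 70. Plunger at x -25, y 150; pin at x 37, y 150
- stop_face (a point): on the pump head's face that looks along the bed (to -y) and stops the board: x 0, y 100, z 26 mm in the clamp's frame; axes as the clamp's. The board's fingered end must come against this face
- board: loose red hardwood board 80 mm wide (x), 140 long (y), 22 thick (z), 0.14 to 0.28 kg, flat on the bed between the rails with 2 mm play each side, axes as the clamp's. Origin at the centre of its underside, 15 mm above the table. Its +y end, cut into five fingers 18 mm long, faces the pump head and starts 30 to 60 mm short of it; its -y end is plain
- board_back (a point): centre of the board's plain (-y) end face, 70 mm from the board's origin, 11 mm above its underside: push here, along the clamp's +y
- board_front (a point): centre of the board's fingered (+y) end, 70 mm from the board's origin, 11 mm above its underside
- plunger (a joint): travel of the red plunger in m: 0 fully up, 0.012 fully down. A spring returns it: about 6 N to start it, 11 N to hold it down. A stroke of 11 mm or more down, then the return up (to within 0.001 of 0), raises the pin, which rises during the return; shorter strokes may do nothing
- plunger_top (a point): centre of the top of the plunger's red mushroom knob (42 mm across, 15 mm high, flat top 30 mm across); 104 mm above the table when up, 92 mm when down; presses straight down
- pin: white indicator pin 12 mm across, upright in the pump head, 62 mm from the plunger. Origin: centre of its top, 74 mm above the table when in, 114 mm when fully out. Starts 0 to 18 mm out; each full stroke raises it about 8 mm (the first 1 to 12), 3 to 6 strokes in all; it stays put between strokes and ends at 40 mm, where more strokes do nothing and its 10 mm green band shows whole
- glue_bottle: bystander: yellow glue bottle, 54 mm across, 120 mm tall, origin under its centre. Leave alone.
- screw_cup: bystander: steel cup, 64 mm across, 60 mm tall, origin under its centre. Leave alone.
- offcut: bystander: pale wooden block 50 x 70 x 30 mm, origin under its centre. Leave alone.
There are look-alikes about, which are no part of the job. What is meant by the board is not turquoise, and is the larger of those in its own colour.

How it is judged:
By the outcome, as a careful person would: the job done as asked, in the order asked, and still so for the second after the job is handed in, with the robot touching nothing.
It also fails if it takes over 42 s, if anything falls off the work surface, if the arm or the gripper's body presses on something with over 40 N, if the wrist force passes 120 N, or if a joint passes its speed limit or range.

## Working session

There is one attempt and no reset: what is moved stays moved. The work goes in short steps, Python scripts to look and compute and a shell command to move; the robot and the scene stay as the last step left them, time stands still between calls to the robot, and variables do not carry over. Pictures are saved under pics/ and viewed, and the job is handed in when it is done.

```bash
ls; mkdir -p pics; python3 - <<'E'
from cell import *
import cv2,numpy as np
s=read_state()
for k in ("clock","eef_pos","tool_rot","force","width"):print(k,s[k])
for n in("side","top","wrist"):
    d=get_image(n);cv2.imwrite(f"pics/{n}0.png",d["color"][...,::-1])
    print(n,d["vfov"],d["cx"],d["cy"],d["k1"],np.round(d["camera_from_world"],3).tolist())
E
```

```text
pics
clock 0.0
eef_pos [217.03095571 612.07946491 241.40187763]
tool_rot [-1.57079044  0.00183904  1.22995665]
force [-0.98575901  0.29950721 -0.86570669]
width 85.45464945750228
side 57.55340022809124 325.8332554779558 239.2418331279175 0.03578848970522906 [[-0.994, -0.109, 0.008, 567.63], [-0.084, 0.713, -0.696, 58.343], [0.07, -0.692, -0.718, 1035.031], [0.0, 0.0, 0.0, 1.0]]
top 54.16271451800462 320.5235904384098 242.92752833431993 -0.08036285491806323 [[-0.003, -1.0, -0.023, 98.522], [-0.985, 0.007, -0.173, 573.294], [0.174, 0.022, -0.985, 940.299], [0.0, 0.0, 0.0, 1.0]]
wrist 62.81025034648966 322.59194708059135 239.34900286182912 -0.022310468130120446 [[0.334, 0.942, -0.002, -648.971], [0.9, -0.318, 0.299, -39.302], [0.281, -0.102, -0.954, 380.474], [0.0, 0.0, 0.0, 1.0]]
```

View pics/side0.png

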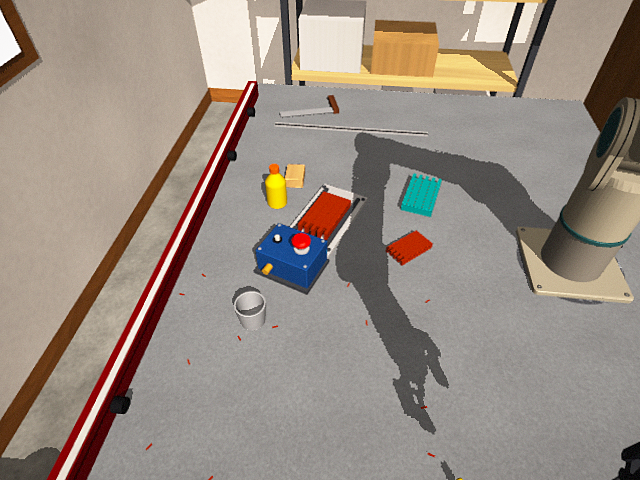

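View pics/top0.png

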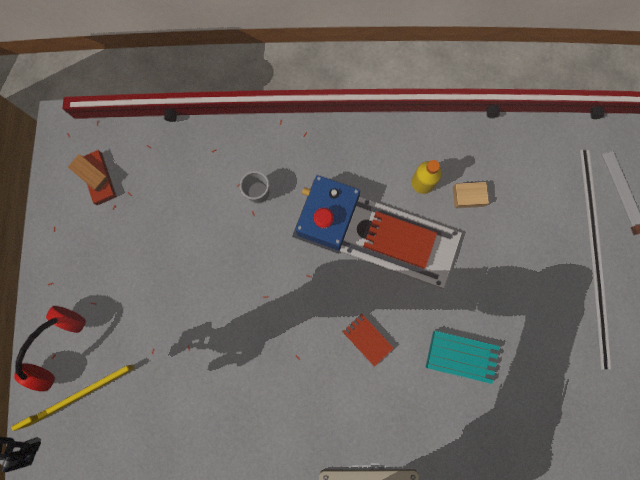

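View pics/wrist0.png

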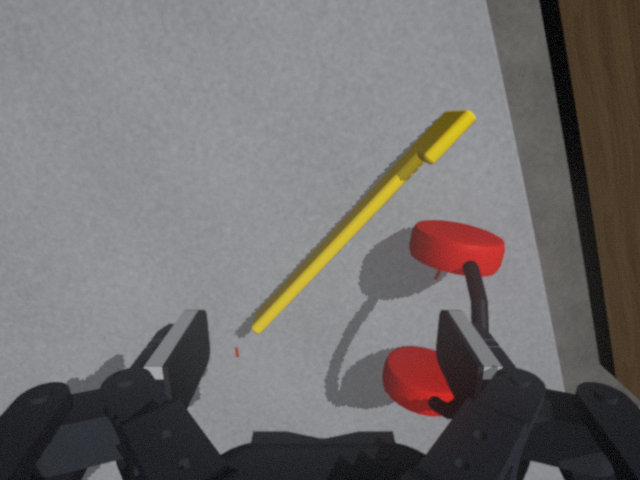

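The boards I could mistake for the target, by pixel in the top view:
- (400,240): red board in the clamp bed. This is the larger red one and the only one on the bed, so I choose it.
- (368,340): small loose red board.
- (98,180): red piece under a block.
- (465,355): turquoise board.

I'll check the choice in a close crop.

```bash
cat > h.py <<'E'
import numpy as np,cv2
def K(d):
    f=240/np.tan(np.radians(d["vfov"])/2); return np.array([[f,0,d["cx"]],[0,f,d["cy"]],[0,0,1.]])
def dist(d): return np.array([d["k1"],0,0,0.])
def ray(d,uv):
    p=cv2.undistortPointsIter(np.array(uv,float).reshape(-1,1,2),K(d),dist(d),None,None,(3,100,1e-10)).reshape(-1,2)
    M=np.array(d["camera_from_world"]);R,t=M[:3,:3],M[:3,3]
    return -R.T@t,(R.T@np.c_[p,np.ones(len(p))].T).T
def onz(d,uv,z):
    c,r=ray(d,uv); return c+r*((z-c[2])/r[:,2])[:,None]
def proj(d,P):
    M=np.array(d["camera_from_world"]);r,_=cv2.Rodrigues(M[:3,:3])
    return cv2.projectPoints(np.array(P,float).reshape(-1,1,3),r,M[:3,3],K(d),dist(d))[0].reshape(-1,2)
def tri(d1,u1,d2,u2):
    c1,r1=ray(d1,[u1]);c2,r2=ray(d2,[u2]);r1=r1[0];r2=r2[0]
    s,_,_,_=np.linalg.lstsq(np.c_[r1,-r2],c2-c1,rcond=None)
    a=c1+s[0]*r1;b=c2+s[1]*r2;return (a+b)/2,np.linalg.norm(a-b)
E
python3 - <<'E'
import cv2
a=cv2.imread('pics/top0.png')[160:300,280:480];cv2.imwrite('pics/c1.png',cv2.resize(a,None,fx=4,fy=4,interpolation=cv2.INTER_CUBIC))
a=cv2.imread('pics/side0.png')[170:300,240:380];cv2.imwrite('pics/c2.png',cv2.resize(a,None,fx=4,fy=4,interpolation=cv2.INTER_CUBIC))
E
```

```text
(no output)
```

View pics/c1.png

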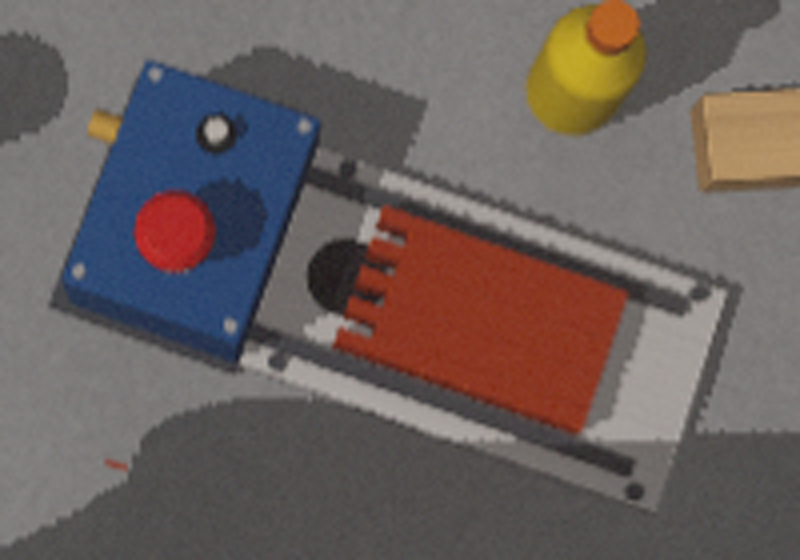

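View pics/c2.png

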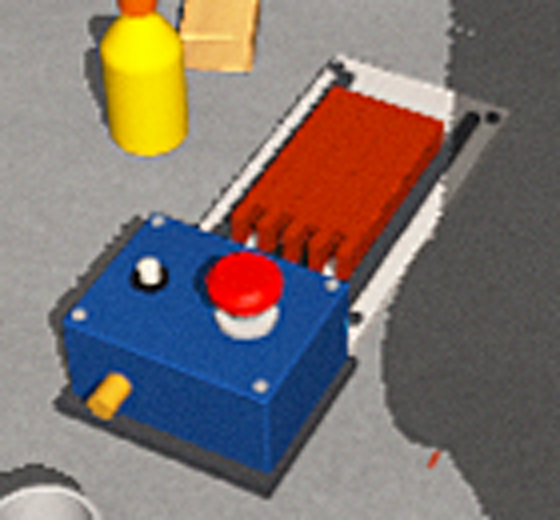

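The crop shows the board in the bed at top crop (480,320), with five fingers facing the blue head. The red plunger is at crop (174,230) and the white pin at (216,130). The target is confirmed.

```bash
python3 - <<'E'
from cell import *
from h import *
t=get_image("top");s=get_image("side")
T=lambda *p:np.array(p,float)/4+np.array([280,160])+(-.375)
S=lambda *p:np.array(p,float)/4+np.array([240,170])-.375
def comp(im,f,near):
    hsv=cv2.cvtColor(im,cv2.COLOR_RGB2HSV);m=f(hsv,im.astype(int)).astype(np.uint8)
    n,l,st,c=cv2.connectedComponentsWithStats(m)
    ok=[i for i in range(1,n) if st[i,4]>40]
    i=min(ok,key=lambda i:np.hypot(*(c[i]-near)));return l==i,c[i],st[i,4]
bright=lambda h,r:(r[...,0]>150)&(r[...,1]<45)&(r[...,2]<45)
red=lambda h,r:(r[...,0]>100)&(r[...,1]<75)&(r[...,2]<60)&(r[...,1]>25)
m,c,a=comp(t["color"],red,(400,240));print("board",c,a,onz(t,[c],37))
cnt=max(cv2.findContours(m.astype(np.uint8),0,1)[0],key=len);rc=cv2.minAreaRect(cnt);b=cv2.boxPoints(rc);P=onz(t,b,37);print(b.round(1).tolist(),P.round(1).tolist(),[np.linalg.norm(P[i]-P[i-1]).round(1) for i in range(4)])
m,c,a=comp(t["color"],bright,(323,217));print("plung",c,a,onz(t,[c],100))
print("handcorner plain",onz(t,[T(630,292),T(580,432)],37).round(1).tolist(),"front",onz(t,[T(382,206),T(336,345)],37).round(1).tolist())
print("bed end",onz(t,[T(742,287),T(655,510)],15).round(1).tolist())
print("bolts",onz(t,[T(155,74),T(304,126),T(230,326),T(78,271)],70).round(1).tolist())
print("pin",onz(t,[T(215,129)],80).round(1).tolist(),tri(t,T(215,129),s,S(149,262)))
m2,c2,a2=comp(s["color"],bright,(300,240));print("plung side",c2,tri(t,c,s,c2))
for n,u,zt in(("bottle",(427,176),60),("cup",(255,186),30)):print(n,onz(t,[u],zt).round(0))
# side view bolts
print("bolts side",onz(s,[S(158,221),S(333,285),S(260,386),S(78,315)],70).round(1).tolist())
E
```

```text
board [401.21079692 239.81233933] 2334 [[581.85139921 -76.94130001  37.        ]]
[[363.0, 246.10000610351562], [375.79998779296875, 210.60000610351562], [437.1000061035156, 232.60000610351562], [424.29998779296875, 268.20001220703125]] [[568.8, 5.3, 37.0], [646.7, -24.0, 37.0], [597.0, -154.7, 37.0], [520.4, -123.9, 37.0]] [np.float64(138.0), np.float64(83.2), np.float64(139.8), np.float64(82.6)]
plung [322.34158416 217.32178218] 202 [[617.85588551  90.71735206 100.        ]]
handcorner plain [[597.0, -154.8, 37.0], [521.5, -124.8, 37.0]] front [[645.4, -22.5, 37.0], [569.2, 3.8, 37.0]]
bed end [[603.8, -222.1, 15.0], [481.6, -168.1, 15.0]]
bolts [[710.5, 99.4, 70.0], [681.1, 20.7, 70.0], [574.0, 60.8, 70.0], [603.7, 139.8, 70.0]]
pin [[676.9, 67.8, 80.0]] (array([674.67195241,  67.86468356,  85.42865534]), np.float64(1.2971421703700374))
plung side [300.63679245 240.16037736] (array([617.2597793 ,  90.7545791 ,  99.77463854]), np.float64(1.2654221402745391))
bottle [[ 717. -134.   60.]]
cup [[707. 241.  30.]]
bolts side [[679.0, 19.5, 70.0], [571.9, 59.0, 70.0], [602.0, 137.7, 70.0], [709.1, 98.3, 70.0]]
```

```bash
cat > go.py <<'E'
import sys,numpy as np
from cell import *
from scipy.spatial.transform import Rotation as R
O=np.array([588.9,-60.0]);Y=-.355
def world(x,y,z):
    c,s=np.cos(Y),np.sin(Y);return np.array([O[0]+c*x-s*y,O[1]+s*x+c*y,z])
def clamp(p):
    c,s=np.cos(Y),np.sin(Y);d=np.array(p[:2])-O;return np.array([c*d[0]+s*d[1],-s*d[0]+c*d[1],p[2]])
def rel(target,yaw):
    st=read_state();Rt=R.from_euler('xyz',st["tool_rot"])
    G=R.from_euler('xyz',[-np.pi/2,0,yaw])
    sh=Rt.inv().apply(np.array(target)-st["eef_pos"]);rv=(Rt.inv()*G).as_rotvec()
    print("t",st["clock"],"eef",np.round(st["eef_pos"],1),"clampxyz",clamp(st["eef_pos"]).round(1),"shift",sh.round(1),"turn",rv.round(3),"F",np.round(st["force"],1),"w",round(st["width"],1))
E
python3 -c "
from go import *
rel([480,250,260],.45)"
```

```text
t 0.25 eef [217.1 612.4 241.9] clampxyz [-582.3  501.2  241.9] shift [-253.7  -17.9 -368.9] turn [ 0.     0.78  -0.001] F [-0.  -1.  -0.3] w 85.4
```

```bash
python3 -m jog '[{"x":-254,"y":-18,"z":-369,"ay":0.78,"grip":0},{"x":-254,"y":-18,"z":-369,"ay":0.78,"grip":0},{"x":-254,"y":-18,"z":-369,"ay":0.78,"grip":0},{"x":-254,"y":-18,"z":-369,"ay":0.78,"grip":0},{"x":-254,"y":-18,"z":-369,"ay":0.78,"grip":0}]'
python3 -c "
from go import *
rel([480,250,260],.45)"
```

```text
t 0.25 eef [217.1 612.4 241.9] clampxyz [-582.3  501.2  241.9] shift [-253.7  -17.9 -368.9] turn [ 0.     0.78  -0.001] F [-0.  -1.  -0.3] w 85.4$[0]: bad value
```

```bash
python3 -m jog '[{"x":-28,"y":-2,"z":-40,"ay":0.14,"grip":0},{"x":-56,"y":-4,"z":-80,"ay":0.28,"grip":0},{"x":-84,"y":-6,"z":-120,"ay":0.42,"grip":0},{"x":-112,"y":-8,"z":-160,"ay":0.56,"grip":0},{"x":-140,"y":-10,"z":-200,"ay":0.7,"grip":0}]'
python3 -c "
from go import *
rel([480,250,260],.45)"
```

```text
t 0.25 eef [217.1 612.4 241.9] clampxyz [-582.3  501.2  241.9] shift [-253.7  -17.9 -368.9] turn [ 0.     0.78  -0.001] F [-0.  -1.  -0.3] w 85.4$[0]: bad value
```

```bash
python3 -m jog '[{"x":-28,"y":-2,"z":-40,"ax":0,"ay":0.14,"az":0,"grip":0},{"x":-56,"y":-4,"z":-80,"ax":0,"ay":0.28,"az":0,"grip":0},{"x":-84,"y":-6,"z":-120,"ax":0,"ay":0.42,"az":0,"grip":0},{"x":-112,"y":-8,"z":-160,"ax":0,"ay":0.56,"az":0,"grip":0},{"x":-140,"y":-10,"z":-200,"ax":0,"ay":0.7,"az":0,"grip":0}]'
python3 -c "
from go import *
rel([480,250,260],.45)"
```

```text
clock: 0.75
eef_pos: [359.8, 412.2, 252.5]
tool_rot: [-1.571, -0.0, 0.524]
force: [0.7, -0.1, 0.2]
width: 12.1
t 0.75 eef [359.8 412.2 252.5] clampxyz [-379.   363.1  252.5] shift [  22.9   -7.5 -200.6] turn [-0.     0.074  0.   ] F [ 0.7 -0.1  0.2] w 12.1
```

```bash
python3 -m jog '[{"x":5,"y":-2,"z":-47,"ax":0,"ay":0.08,"az":0,"grip":0},{"x":10,"y":-4,"z":-94,"ax":0,"ay":0.16,"az":0,"grip":0},{"x":15,"y":-7,"z":-141,"ax":0,"ay":0.24,"az":0,"grip":0},{"x":20,"y":-7,"z":-188,"ax":0,"ay":0.32,"az":0,"grip":0},{"x":23,"y":-7,"z":-235,"ax":0,"ay":0.4,"az":0,"grip":0}]'
python3 -c "
from go import *
rel(world(0,-117,200),-.355)"
```

```text
clock: 1.25
eef_pos: [498.6, 221.3, 259.6]
tool_rot: [-1.57, -0.001, 0.127]
force: [0.9, 0.0, 0.3]
width: 0.2
t 1.25 eef [498.6 221.3 259.6] clampxyz [-182.4  232.4  259.6] shift [  -0.4   59.4 -394.2] turn [-0.001  0.482  0.001] F [0.9 0.  0.3] w 0.2
```

```bash
python3 -m jog '[{"x":0,"y":0,"z":-45,"ax":0,"ay":0.1,"az":0,"grip":0},{"x":0,"y":0,"z":-90,"ax":0,"ay":0.2,"az":0,"grip":0},{"x":0,"y":0,"z":-135,"ax":0,"ay":0.3,"az":0,"grip":0},{"x":0,"y":0,"z":-180,"ax":0,"ay":0.4,"az":0,"grip":0},{"x":0,"y":0,"z":-225,"ax":0,"ay":0.482,"az":0,"grip":0}]'
python3 -c "
from go import *
rel(world(0,-117,200),-.355)"
```

```text
clock: 1.75
eef_pos: [526.8, -2.0, 259.4]
tool_rot: [-1.57, -0.0, -0.355]
force: [0.6, 1.3, 0.2]
width: -0.1
t 1.75 eef [526.8  -2.  259.4] clampxyz [-78.4  32.8 259.4] shift [  78.5   59.4 -149.8] turn [-0. -0.  0.] F [0.6 1.3 0.2] w -0.1
```

Next I move behind the board at height, then descend to z 75 and look.

```bash
python3 -m jog '[{"x":20,"y":0,"z":-40,"ax":0,"ay":0,"az":0,"grip":0},{"x":40,"y":0,"z":-80,"ax":0,"ay":0,"az":0,"grip":0},{"x":60,"y":20,"z":-120,"ax":0,"ay":0,"az":0,"grip":0},{"x":78,"y":50,"z":-150,"ax":0,"ay":0,"az":0,"grip":0},{"x":78,"y":80,"z":-150,"ax":0,"ay":0,"az":0,"grip":0}]'
python3 -m jog '[{"x":0,"y":45,"z":0,"ax":0,"ay":0,"az":0,"grip":0},{"x":0,"y":90,"z":0,"ax":0,"ay":0,"az":0,"grip":0},{"x":0,"y":105,"z":0,"ax":0,"ay":0,"az":0,"grip":0},{"x":0,"y":105,"z":0,"ax":0,"ay":0,"az":0,"grip":0}]'
python3 - <<'E'
from go import *
import cv2
rel(world(0,-117,33),-.355)
a=get_image("wrist")["color"][...,::-1];b=get_image("top")["color"][...,::-1]
cv2.imwrite("pics/w1.png",a);cv2.imwrite("pics/t1.png",cv2.resize(b[150:300,290:490],None,fx=4,fy=4))
E
```

```text
clock: 2.25
eef_pos: [548.5, -175.4, 179.3]
tool_rot: [-1.575, -0.005, -0.36]
force: [-0.1, 0.1, 0.7]
width: -0.1
clock: 2.65
eef_pos: [546.8, -167.6, 72.6]
tool_rot: [-1.571, 0.004, -0.352]
force: [0.7, -0.5, 1.0]
width: 0.1
t 2.65 eef [ 546.8 -167.6   72.6] clampxyz [  -2.  -115.5   72.6] shift [ 2.2 39.5 -1.5] turn [ 0.     0.003 -0.004] F [ 0.7 -0.5  1. ] w 0.1
```

View pics/w1.png

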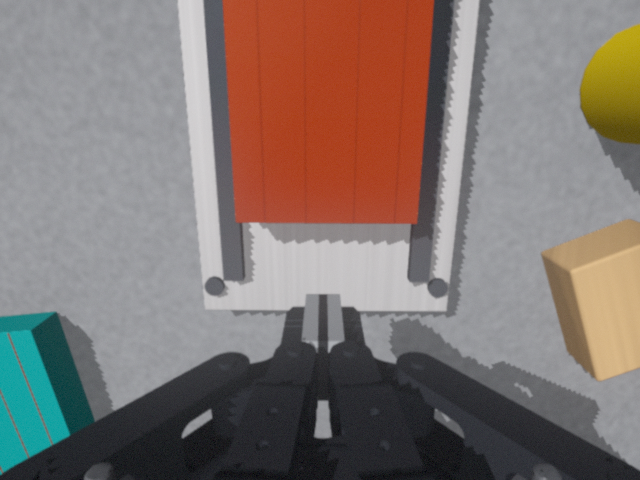

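View pics/t1.png

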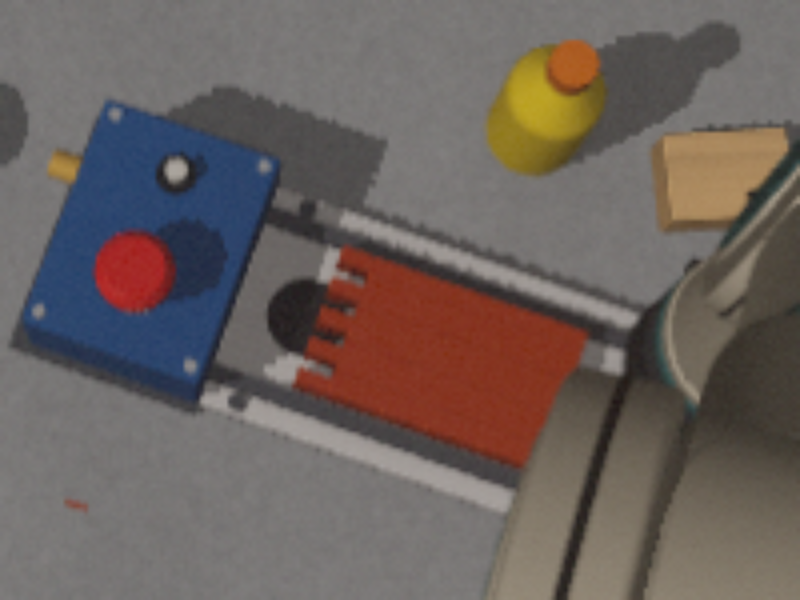

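The wrist view shows the fingertips at (323,300), centred behind the board. Its back edge is at row 222, from column 235 to 418, and the gap is clear. I'll descend.

```bash
python3 -m jog '[{"x":2,"y":20,"z":-2,"ax":0,"ay":0,"az":0,"grip":0},{"x":2,"y":39,"z":-2,"ax":0,"ay":0,"az":0,"grip":0},{"x":2,"y":39,"z":-2,"ax":0,"ay":0,"az":0,"grip":0},{"x":2,"y":39,"z":-2,"ax":0,"ay":0,"az":0,"grip":0}]'
python3 -c "
from go import *
rel(world(0,-60,33),-.355)"
```

```text
clock: 3.15
eef_pos: [550.6, -171.0, 37.1]
tool_rot: [-1.571, -0.003, -0.352]
force: [0.0, 0.6, 0.9]
width: -0.0
t 3.15 eef [ 550.6 -171.    37.1] clampxyz [   2.7 -117.4   37.1] shift [-2.5  4.1 57.4] turn [-0.     0.003  0.003] F [0.  0.6 0.9] w -0.0
```

```bash
python3 -m jog '[{"x":-2,"y":4,"z":5,"ax":0,"ay":0,"az":0,"grip":0},{"x":-2,"y":4,"z":12,"ax":0,"ay":0,"az":0,"grip":0},{"x":-2,"y":4,"z":16,"ax":0,"ay":0,"az":0,"grip":0},{"x":-2,"y":4,"z":20,"ax":0,"ay":0,"az":0,"grip":0},{"x":-2,"y":4,"z":24,"ax":0,"ay":0,"az":0,"grip":0}]'
python3 -m jog '[{"x":0,"y":0,"z":4,"ax":0,"ay":0,"az":0,"grip":0},{"x":0,"y":0,"z":8,"ax":0,"ay":0,"az":0,"grip":0},{"x":0,"y":0,"z":12,"ax":0,"ay":0,"az":0,"grip":0},{"x":0,"y":0,"z":16,"ax":0,"ay":0,"az":0,"grip":0},{"x":0,"y":0,"z":20,"ax":0,"ay":0,"az":0,"grip":0}]'
python3 -c "
from go import *
rel(world(0,-51,33),-.355)"
```

```text
clock: 3.65
eef_pos: [556.1, -147.6, 31.6]
tool_rot: [-1.572, -0.001, -0.352]
force: [-1.0, -2.0, 0.9]
width: -0.1
clock: 4.15
eef_pos: [562.8, -129.1, 31.5]
tool_rot: [-1.571, -0.0, -0.353]
force: [-1.0, -3.6, 3.3]
width: 0.3
t 4.15 eef [ 562.8 -129.1   31.5] clampxyz [ -0.4 -73.9  31.5] shift [ 0.5 -1.5 22.8] turn [0.001 0.002 0.001] F [-1.  -3.6  3.3] w 0.3
```

```bash
python3 -m jog '[{"x":0,"y":-1,"z":4,"ax":0,"ay":0,"az":0,"grip":0},{"x":0,"y":-1,"z":8,"ax":0,"ay":0,"az":0,"grip":0},{"x":0,"y":-1,"z":12,"ax":0,"ay":0,"az":0,"grip":0},{"x":0,"y":-1,"z":15,"ax":0,"ay":0,"az":0,"grip":0},{"x":0,"y":-1,"z":17,"ax":0,"ay":0,"az":0,"grip":0}]'
python3 -m jog '[{"x":0,"y":0,"z":1,"ax":0,"ay":0,"az":0,"grip":0},{"x":0,"y":0,"z":2,"ax":0,"ay":0,"az":0,"grip":0},{"x":0,"y":0,"z":3,"ax":0,"ay":0,"az":0,"grip":0}]'
python3 -c "
from go import *
rel(world(0,-51,33),-.355)"
```

```text
clock: 4.65
eef_pos: [568.6, -111.8, 32.1]
tool_rot: [-1.57, 0.001, -0.351]
force: [0.1, -1.3, -1.1]
width: -0.1
clock: 4.95
eef_pos: [569.5, -109.9, 32.2]
tool_rot: [-1.571, 0.0, -0.352]
force: [-1.4, -0.8, -0.9]
width: 0.0
t 4.95 eef [ 569.5 -109.9   32.2] clampxyz [ -0.8 -53.5  32.2] shift [ 0.8 -0.8  2.5] turn [-0.     0.003 -0.   ] F [-1.4 -0.8 -0.9] w 0.0
```

```bash
python3 -m jog '[{"x":0,"y":0,"z":1,"ax":0,"ay":0,"az":0,"grip":0},{"x":0,"y":0,"z":2,"ax":0,"ay":0,"az":0,"grip":0},{"x":0,"y":0,"z":2,"ax":0,"ay":0,"az":0,"grip":0}]'
python3 -m jog '[{"x":0,"y":0,"z":1,"ax":0,"ay":0,"az":0,"grip":0},{"x":0,"y":0,"z":2,"ax":0,"ay":0,"az":0,"grip":0},{"x":0,"y":0,"z":2,"ax":0,"ay":0,"az":0,"grip":0}]'
python3 - <<'E'
from go import *
import cv2
rel(world(0,-51,33),-.355)
a=get_image("wrist")["color"][...,::-1];b=get_image("side")["color"][...,::-1]
cv2.imwrite("pics/w2.png",a);cv2.imwrite("pics/s2.png",cv2.resize(b[160:300,240:390],None,fx=4,fy=4))
E
```

```text
clock: 5.25
eef_pos: [570.4, -107.8, 32.3]
tool_rot: [-1.571, 0.0, -0.352]
force: [0.3, -0.6, -0.1]
width: -0.1
clock: 5.55
eef_pos: [570.9, -106.5, 32.3]
tool_rot: [-1.571, -0.0, -0.352]
force: [-0.3, -1.7, -1.0]
width: 0.1
t 5.55 eef [ 570.9 -106.5   32.3] clampxyz [ -0.8 -49.9  32.3] shift [ 0.7 -0.7 -1.1] turn [0.001 0.003 0.   ] F [-0.3 -1.7 -1. ] w 0.1
```

View pics/w2.png

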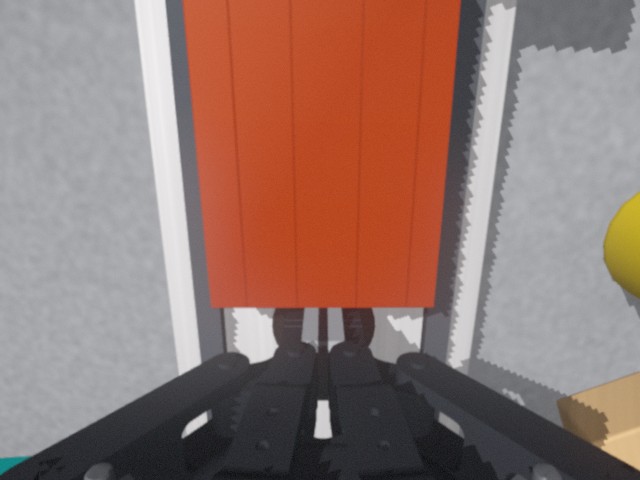

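View pics/s2.png

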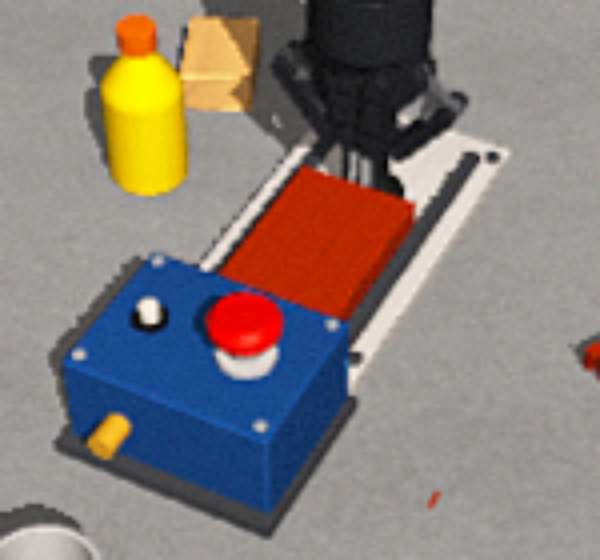

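The side view shows the board's fingers hidden behind the head at crop (290,285), so it is nearly there. The push force has not risen yet, so I keep pushing slowly.

```bash
for i in 1 ; do python3 -m jog '[{"x":0,"y":0,"z":1,"ax":0,"ay":0,"az":0,"grip":0},{"x":0,"y":0,"z":1.5,"ax":0,"ay":0,"az":0,"grip":0},{"x":0,"y":0,"z":1.5,"ax":0,"ay":0,"az":0,"grip":0}]'; done
python3 -m jog '[{"x":0,"y":0,"z":1,"ax":0,"ay":0,"az":0,"grip":0},{"x":0,"y":0,"z":1.5,"ax":0,"ay":0,"az":0,"grip":0},{"x":0,"y":0,"z":1.5,"ax":0,"ay":0,"az":0,"grip":0}]'
python3 -c "
from go import *
rel(world(0,-51,33),-.355)"
```

```text
clock: 5.95
eef_pos: [570.9, -106.4, 32.3]
tool_rot: [-1.573, -0.0, -0.353]
force: [-2.6, -4.3, 1.1]
width: -0.1
clock: 6.25
eef_pos: [570.9, -106.4, 32.4]
tool_rot: [-1.574, -0.0, -0.354]
force: [-3.3, -7.6, -0.1]
width: 0.1
t 6.25 eef [ 570.9 -106.4   32.4] clampxyz [ -0.8 -49.7  32.4] shift [ 0.8 -0.6 -1.3] turn [0.004 0.001 0.   ] F [-3.3 -7.6 -0.1] w 0.1
```

The board has stopped moving and the force is rising. One firmer nudge, then I back off.

```bash
python3 -m jog '[{"x":0,"y":0,"z":1.5,"ax":0,"ay":0,"az":0,"grip":0},{"x":0,"y":0,"z":3,"ax":0,"ay":0,"az":0,"grip":0},{"x":0,"y":0,"z":3,"ax":0,"ay":0,"az":0,"grip":0}]'
python3 -m jog '[{"x":0,"y":0,"z":-4,"ax":0,"ay":0,"az":0,"grip":0},{"x":0,"y":0,"z":-12,"ax":0,"ay":0,"az":0,"grip":0},{"x":0,"y":0,"z":-25,"ax":0,"ay":0,"az":0,"grip":0},{"x":0,"y":-10,"z":-28,"ax":0,"ay":0,"az":0,"grip":0},{"x":0,"y":-50,"z":-28,"ax":0,"ay":0,"az":0,"grip":0}]'
python3 -m jog '[{"x":0,"y":-40,"z":0,"ax":0,"ay":0,"az":0,"grip":0},{"x":0,"y":-80,"z":0,"ax":0,"ay":0,"az":0,"grip":0},{"x":0,"y":-80,"z":0,"ax":0,"ay":0,"az":0,"grip":0}]'
python3 - <<'E'
from go import *
import cv2
rel(world(-25,150,150),-.355)
for n in("wrist","top"):
    a=get_image(n)["color"][...,::-1];cv2.imwrite(f"pics/{n}3.png",a if n=="wrist" else cv2.resize(a[150:300,290:490],None,fx=4,fy=4))
E
```

```text
clock: 6.55
eef_pos: [570.7, -106.2, 32.4]
tool_rot: [-1.578, 0.0, -0.356]
force: [-6.6, -11.2, 1.0]
width: -0.1
clock: 7.05
eef_pos: [560.6, -126.9, 80.3]
tool_rot: [-1.571, 0.007, -0.354]
force: [0.7, 0.1, 0.2]
width: -0.0
clock: 7.35
eef_pos: [567.0, -128.1, 168.3]
tool_rot: [-1.569, -0.011, -0.352]
force: [0.9, -0.1, 0.9]
width: 0.1
t 7.35 eef [ 567.  -128.1  168.3] clampxyz [  3.1 -71.5 168.3] shift [-27.7  18.5 221.5] turn [-0.002  0.003  0.011] F [ 0.9 -0.1  0.9] w 0.1
```

View pics/wrist3.png

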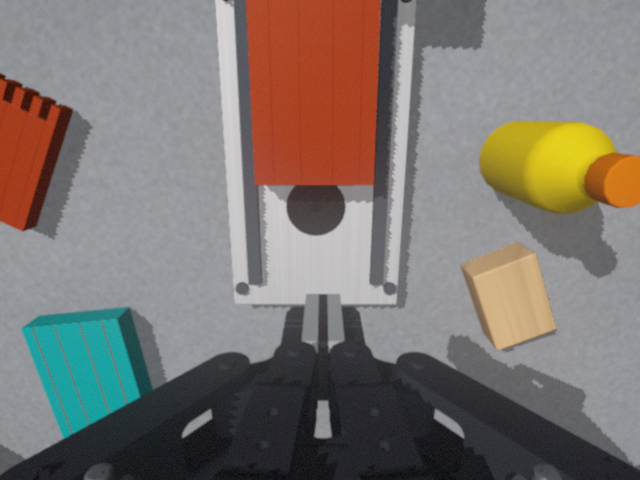

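View pics/top3.png

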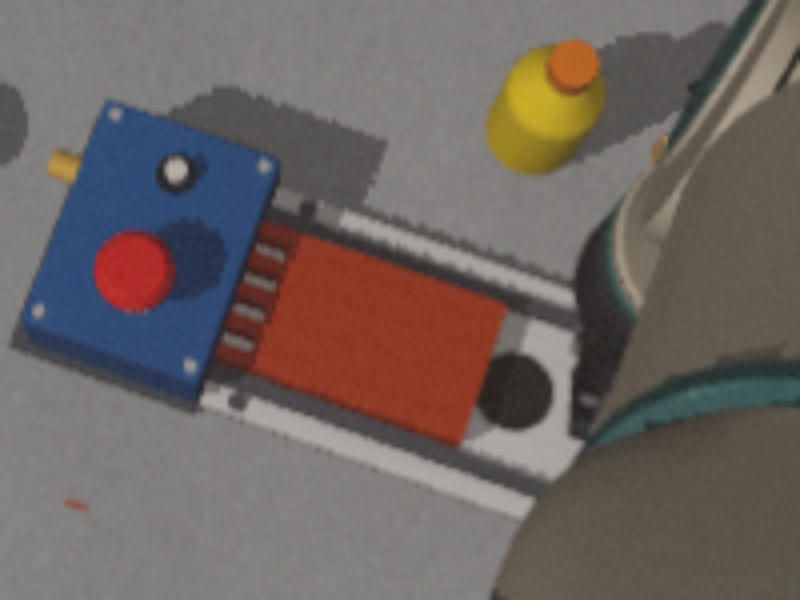

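The top view shows the board's fingers right at the head's face, around crop (245,290), with its back edge square at (483,372). The bed is otherwise clear. Next, over the plunger.

```bash
python3 -m jog '[{"x":-6,"y":0,"z":45,"ax":0,"ay":0,"az":0,"grip":0},{"x":-12,"y":0,"z":90,"ax":0,"ay":0,"az":0,"grip":0},{"x":-18,"y":5,"z":135,"ax":0,"ay":0,"az":0,"grip":0},{"x":-24,"y":15,"z":180,"ax":0,"ay":0,"az":0,"grip":0},{"x":-28,"y":18,"z":222,"ax":0,"ay":0,"az":0,"grip":0}]'
python3 -m jog '[{"x":0,"y":0,"z":0,"ax":0,"ay":0,"az":0,"grip":0},{"x":0,"y":0,"z":0,"ax":0,"ay":0,"az":0,"grip":0}]'
python3 - <<'E'
from go import *
import cv2
rel(world(-25,150,118),-.355)
for n in("wrist","side"):
    a=get_image(n)["color"][...,::-1];cv2.imwrite(f"pics/{n}4.png",a if n=="wrist" else cv2.resize(a[140:290,220:400],None,fx=4,fy=4))
E
```

```text
clock: 7.95
eef_pos: [611.9, 93.9, 141.7]
tool_rot: [-1.572, 0.005, -0.351]
force: [0.5, 0.5, -0.2]
width: 0.3
clock: 8.15
eef_pos: [612.5, 92.6, 142.5]
tool_rot: [-1.572, 0.003, -0.349]
force: [-0.6, -1.2, 1.4]
width: -0.0
t 8.15 eef [612.5  92.6 142.5] clampxyz [-31.  151.3 142.5] shift [ 6.  24.4 -1.3] turn [ 0.002  0.006 -0.003] F [-0.6 -1.2  1.4] w -0.0
```

View pics/wrist4.png

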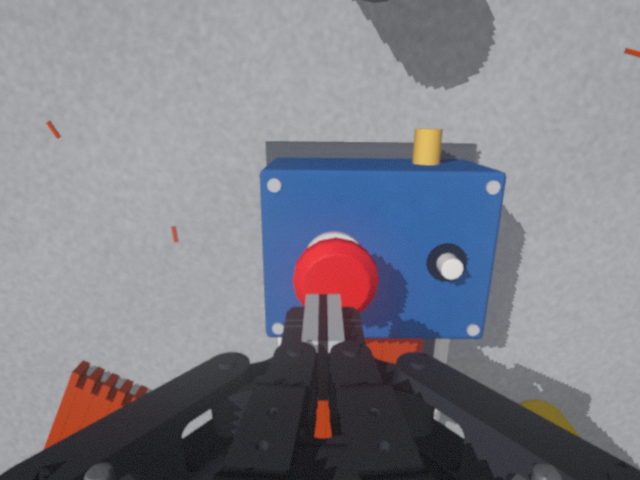

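View pics/side4.png

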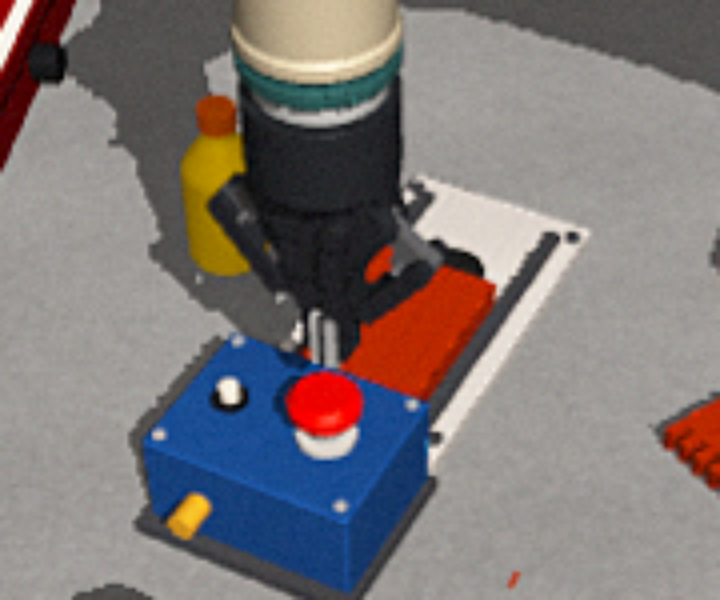

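```bash
python3 - <<'E'
from go import *
from h import *
w=get_image("wrist");im=w["color"].astype(int)
m=((im[...,0]>190)&(im[...,1]<50)&(im[...,2]<50)).astype(np.uint8)
n,l,s,c=cv2.connectedComponentsWithStats(m);i=1+np.argmax(s[1:,4]);print(c[i],s[i])
for z in(98,104):
    q=onz(w,[[336.5,280]],z)[0];print(q,clamp(q))
b=onz(w,[[274,185.5],[493,188],[473,330],[278,329]],70);print([clamp(p).round(1).tolist() for p in b])
p=onz(w,[[451,266]],84)[0];print("pin",clamp(p))
print(proj(w,[read_state()["eef_pos"]-np.array([0,0,11])]))
E
```

```text
[346.         294.14285714] [344 292   5   5   7]
[619.28631788  86.83320042  98.        ] [-22.5461815  148.23962614  98.        ]
[619.97752837  89.3486415  104.        ] [-22.77241349 150.83847875 104.        ]
[[-55.0, 189.9, 70.0], [60.6, 188.9, 70.0], [60.0, 104.0, 70.0], [-55.7, 104.6, 70.0]]
pin [ 37.79631152 150.15917515  84.        ]
[[322.97501281 314.46588393]]
```

```bash
python3 -m jog '[{"x":4,"y":8,"z":-1,"ax":0,"ay":0.006,"az":0,"grip":0},{"x":7,"y":18,"z":-2,"ax":0,"ay":0.006,"az":0,"grip":0},{"x":7,"y":24,"z":-2,"ax":0,"ay":0.006,"az":0,"grip":0},{"x":7,"y":24,"z":-2,"ax":0,"ay":0.006,"az":0,"grip":0}]'
python3 -c "
from go import *
rel(world(-23.5,149.5,118),-.355)"
```

```text
clock: 8.7
eef_pos: [618.6, 86.4, 118.8]
tool_rot: [-1.572, 0.002, -0.359]
force: [0.2, -0.2, -0.9]
width: 0.3
t 8.7 eef [618.6  86.4 118.8] clampxyz [-23.  147.6 118.8] shift [-0.5  0.8  1.9] turn [ 0.001 -0.004 -0.002] F [ 0.2 -0.2 -0.9] w 0.3
```

```bash
python3 -m jog '[{"x":0,"y":4,"z":2,"ax":0,"ay":0,"az":0,"grip":0},{"x":0,"y":8,"z":2,"ax":0,"ay":0,"az":0,"grip":0},{"x":0,"y":12,"z":2,"ax":0,"ay":0,"az":0,"grip":0},{"x":0,"y":12,"z":2,"ax":0,"ay":0,"az":0,"grip":0}]'
python3 -m jog '[{"x":0,"y":2,"z":0,"ax":0,"ay":0,"az":0,"grip":0},{"x":0,"y":4,"z":0,"ax":0,"ay":0,"az":0,"grip":0},{"x":0,"y":6,"z":0,"ax":0,"ay":0,"az":0,"grip":0},{"x":0,"y":6,"z":0,"ax":0,"ay":0,"az":0,"grip":0}]'
python3 -c "
from go import *
rel(world(-23.5,149.5,118),-.355)"
```

```text
clock: 9.1
eef_pos: [620.6, 89.0, 108.9]
tool_rot: [-1.57, -0.001, -0.358]
force: [-1.7, -2.0, 7.4]
width: 0.0
clock: 9.5
eef_pos: [620.6, 89.0, 103.5]
tool_rot: [-1.57, -0.001, -0.358]
force: [-3.1, -0.1, 8.7]
width: -0.1
t 9.5 eef [620.6  89.  103.5] clampxyz [-22.  150.8 103.5] shift [ -1.4 -14.5  -1.3] turn [-0.001 -0.003  0.001] F [-3.1 -0.1  8.7] w -0.1
```

```bash
python3 -m jog '[{"x":0,"y":2,"z":0,"ax":0,"ay":0,"az":0,"grip":0},{"x":0,"y":4,"z":0,"ax":0,"ay":0,"az":0,"grip":0},{"x":0,"y":4,"z":0,"ax":0,"ay":0,"az":0,"grip":0}]'
python3 - <<'E'
from go import *
import cv2
rel(world(-23.5,149.5,118),-.355)
a=get_image("wrist")["color"][...,::-1];cv2.imwrite("pics/w5.png",a)
E
```

```text
clock: 9.8
eef_pos: [620.8, 89.0, 102.9]
tool_rot: [-1.568, -0.001, -0.358]
force: [-9.6, -0.2, 31.4]
width: 0.3
t 9.8 eef [620.8  89.  102.9] clampxyz [-21.9 150.8 102.9] shift [ -1.6 -15.1  -1.2] turn [-0.003 -0.003  0.001] F [-9.6 -0.2 31.4] w 0.3
```

View pics/w5.png

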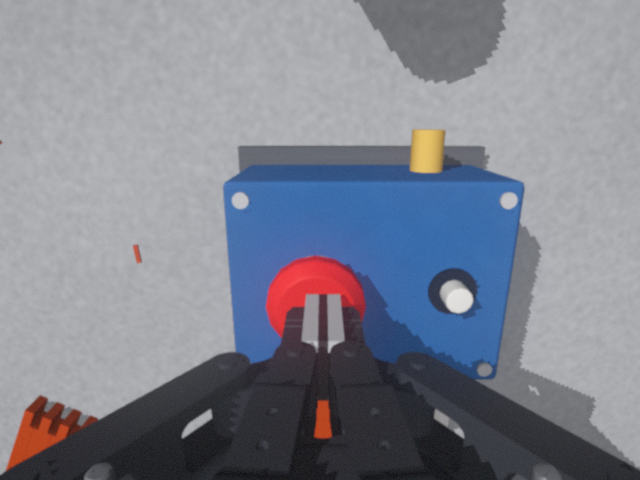

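The wrist view shows the fingers at (323,300) on the knob, whose centre is (316,304). The plunger bottomed at TCP z 102.9 with the force jumping to 31 N. Now the return.

```bash
python3 -m jog '[{"x":-1,"y":-6,"z":-1,"ax":0,"ay":0,"az":0,"grip":0},{"x":-1,"y":-12,"z":-1,"ax":0,"ay":0,"az":0,"grip":0},{"x":-1,"y":-18,"z":-1,"ax":0,"ay":0,"az":0,"grip":0},{"x":-1,"y":-21,"z":-1,"ax":0,"ay":0,"az":0,"grip":0},{"x":-1,"y":-21,"z":-1,"ax":0,"ay":0,"az":0,"grip":0}]'
cat > look.py <<'E'
import sys
from go import *
from h import *
def w(n):
    rel(world(-24,150,118),-.355)
    d=get_image("side");t=get_image("top")
    a=d["color"][...,::-1];cv2.imwrite(f"pics/s{n}.png",cv2.resize(a[190:290,240:340],None,fx=6,fy=6,interpolation=cv2.INTER_CUBIC))
    im=d["color"].astype(int)[215:262,268:290]
    m=(im.min(2)>150).astype(np.uint8);k,l,s,c=cv2.connectedComponentsWithStats(m)
    for i in range(1,k):
        if s[i,4]>8:
            x0,y0,ww,hh,ar=s[i];print("white blob px",x0+268,y0+215,ww,hh,ar)
w(sys.argv[1])
E
python3 look.py 6
```

```text
clock: 10.35
eef_pos: [618.6, 88.2, 119.2]
tool_rot: [-1.571, 0.001, -0.358]
force: [-0.3, 0.3, 0.2]
width: -0.1
t 10.35 eef [618.6  88.2 119.2] clampxyz [-23.7 149.3 119.2] shift [-0.3  1.2  0.7] turn [ 0.    -0.003 -0.001] F [-0.3  0.3  0.2] w -0.1
white blob px 268 220 5 8 23
white blob px 274 232 6 9 41
```

View pics/s6.png

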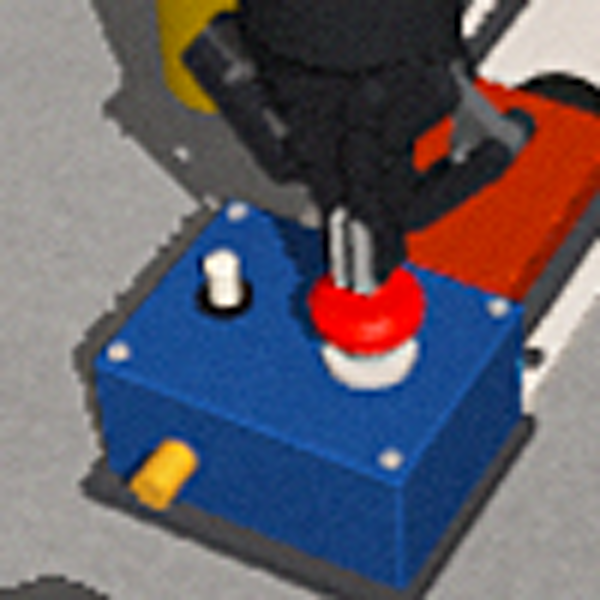

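The pin rose a little; in the side crop its top is now at (222,262). More strokes.

```bash
python3 -m jog '[{"x":0,"y":6,"z":0,"ax":0,"ay":0,"az":0,"grip":0},{"x":0,"y":12,"z":0,"ax":0,"ay":0,"az":0,"grip":0},{"x":0,"y":18,"z":0,"ax":0,"ay":0,"az":0,"grip":0},{"x":0,"y":21,"z":0,"ax":0,"ay":0,"az":0,"grip":0},{"x":0,"y":21,"z":0,"ax":0,"ay":0,"az":0,"grip":0}]'
python3 -m jog '[{"x":0,"y":-6,"z":0,"ax":0,"ay":0,"az":0,"grip":0},{"x":0,"y":-12,"z":0,"ax":0,"ay":0,"az":0,"grip":0},{"x":0,"y":-18,"z":0,"ax":0,"ay":0,"az":0,"grip":0},{"x":0,"y":-21,"z":0,"ax":0,"ay":0,"az":0,"grip":0},{"x":0,"y":-21,"z":0,"ax":0,"ay":0,"az":0,"grip":0}]'
python3 look.py 7
```

```text
clock: 10.95
eef_pos: [619.3, 88.1, 102.9]
tool_rot: [-1.568, -0.0, -0.358]
force: [-9.5, -0.2, 37.2]
width: -0.1
clock: 11.45
eef_pos: [618.8, 88.3, 119.0]
tool_rot: [-1.571, 0.0, -0.358]
force: [1.0, 0.7, -0.1]
width: 0.3
t 11.45 eef [618.8  88.3 119. ] clampxyz [-23.5 149.4 119. ] shift [-0.5  1.   0.6] turn [ 0.    -0.003 -0.   ] F [ 1.   0.7 -0.1] w 0.3
white blob px 268 221 5 7 19
white blob px 274 229 6 12 51
```

```bash
python3 -m jog '[{"x":0,"y":6,"z":0,"ax":0,"ay":0,"az":0,"grip":0},{"x":0,"y":12,"z":0,"ax":0,"ay":0,"az":0,"grip":0},{"x":0,"y":18,"z":0,"ax":0,"ay":0,"az":0,"grip":0},{"x":0,"y":19.5,"z":0,"ax":0,"ay":0,"az":0,"grip":0},{"x":0,"y":19.5,"z":0,"ax":0,"ay":0,"az":0,"grip":0}]'
python3 -m jog '[{"x":0,"y":-6,"z":0,"ax":0,"ay":0,"az":0,"grip":0},{"x":0,"y":-12,"z":0,"ax":0,"ay":0,"az":0,"grip":0},{"x":0,"y":-18,"z":0,"ax":0,"ay":0,"az":0,"grip":0},{"x":0,"y":-19.5,"z":0,"ax":0,"ay":0,"az":0,"grip":0},{"x":0,"y":-19.5,"z":0,"ax":0,"ay":0,"az":0,"grip":0}]'
python3 look.py 8
```

```text
clock: 12.05
eef_pos: [619.3, 88.2, 102.9]
tool_rot: [-1.569, -0.0, -0.358]
force: [-6.7, -0.5, 27.0]
width: -0.2
clock: 12.55
eef_pos: [618.6, 88.2, 118.8]
tool_rot: [-1.571, 0.001, -0.358]
force: [-0.2, 0.8, 0.3]
width: 0.3
t 12.55 eef [618.6  88.2 118.8] clampxyz [-23.6 149.3 118.8] shift [-0.4  0.8  0.7] turn [ 0.    -0.003 -0.001] F [-0.2  0.8  0.3] w 0.3
white blob px 268 220 5 8 20
white blob px 274 227 6 14 60
```

View pics/s8.png

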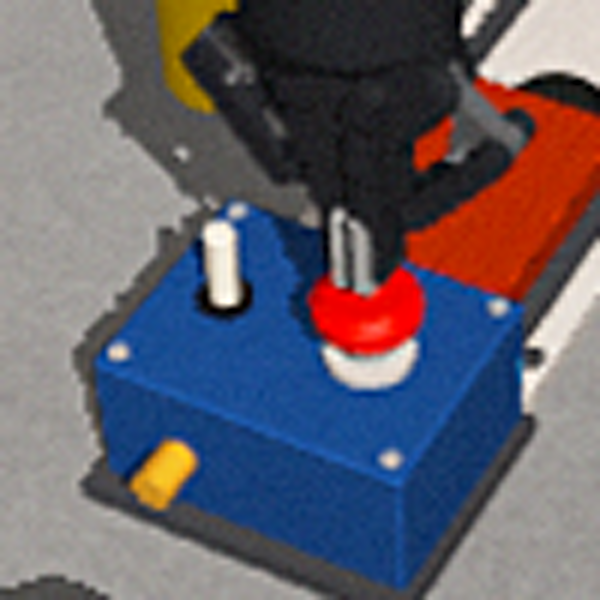

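The pin's top is now at crop (220,232), with no green band showing yet. More strokes.

```bash
python3 -m jog '[{"x":0,"y":6,"z":0,"ax":0,"ay":0,"az":0,"grip":0},{"x":0,"y":12,"z":0,"ax":0,"ay":0,"az":0,"grip":0},{"x":0,"y":18,"z":0,"ax":0,"ay":0,"az":0,"grip":0},{"x":0,"y":19.5,"z":0,"ax":0,"ay":0,"az":0,"grip":0},{"x":0,"y":19.5,"z":0,"ax":0,"ay":0,"az":0,"grip":0}]'
python3 -m jog '[{"x":0,"y":-6,"z":0,"ax":0,"ay":0,"az":0,"grip":0},{"x":0,"y":-12,"z":0,"ax":0,"ay":0,"az":0,"grip":0},{"x":0,"y":-18,"z":0,"ax":0,"ay":0,"az":0,"grip":0},{"x":0,"y":-19.5,"z":0,"ax":0,"ay":0,"az":0,"grip":0},{"x":0,"y":-19.5,"z":0,"ax":0,"ay":0,"az":0,"grip":0}]'
python3 look.py 9
```

```text
clock: 13.15
eef_pos: [619.4, 88.2, 103.0]
tool_rot: [-1.569, -0.0, -0.358]
force: [-6.8, -0.4, 26.3]
width: 0.0
clock: 13.65
eef_pos: [618.6, 88.3, 118.8]
tool_rot: [-1.571, 0.001, -0.358]
force: [-0.2, -0.2, 0.1]
width: -0.1
t 13.65 eef [618.6  88.3 118.8] clampxyz [-23.7 149.4 118.8] shift [-0.3  0.8  0.6] turn [ 0.    -0.003 -0.001] F [-0.2 -0.2  0.1] w -0.1
white blob px 268 221 4 6 15
white blob px 273 224 8 15 69
```

View pics/s9.png

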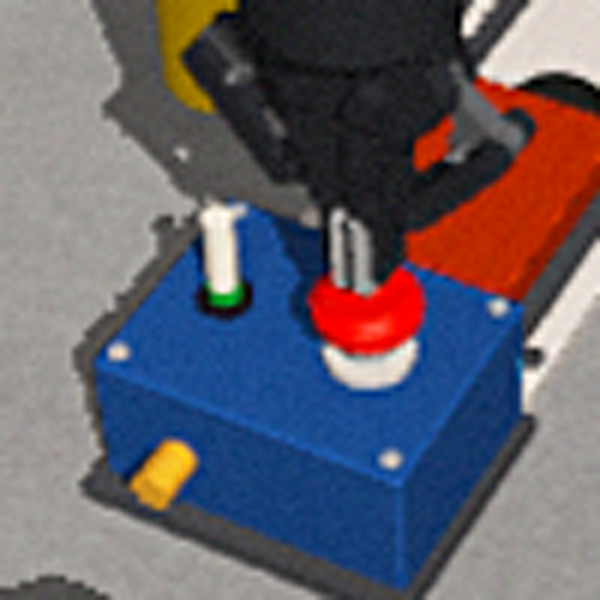

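Part of the green band now shows at crop (227,296). Another stroke.

```bash
python3 -m jog '[{"x":0,"y":6,"z":0,"ax":0,"ay":0,"az":0,"grip":0},{"x":0,"y":12,"z":0,"ax":0,"ay":0,"az":0,"grip":0},{"x":0,"y":18,"z":0,"ax":0,"ay":0,"az":0,"grip":0},{"x":0,"y":19.5,"z":0,"ax":0,"ay":0,"az":0,"grip":0},{"x":0,"y":19.5,"z":0,"ax":0,"ay":0,"az":0,"grip":0}]'
python3 -m jog '[{"x":0,"y":-6,"z":0,"ax":0,"ay":0,"az":0,"grip":0},{"x":0,"y":-12,"z":0,"ax":0,"ay":0,"az":0,"grip":0},{"x":0,"y":-18,"z":0,"ax":0,"ay":0,"az":0,"grip":0},{"x":0,"y":-19.5,"z":0,"ax":0,"ay":0,"az":0,"grip":0},{"x":0,"y":-19.5,"z":0,"ax":0,"ay":0,"az":0,"grip":0}]'
python3 look.py 10
```

```text
clock: 14.25
eef_pos: [619.4, 88.2, 103.0]
tool_rot: [-1.569, -0.0, -0.358]
force: [-6.7, -0.3, 27.0]
width: -0.2
clock: 14.75
eef_pos: [618.7, 88.3, 118.8]
tool_rot: [-1.571, 0.001, -0.358]
force: [-0.2, 0.4, 0.5]
width: -0.2
t 14.75 eef [618.7  88.3 118.8] clampxyz [-23.6 149.4 118.8] shift [-0.4  0.8  0.6] turn [ 0.    -0.003 -0.001] F [-0.2  0.4  0.5] w -0.2
white blob px 268 221 4 6 15
white blob px 273 224 8 15 67
```

View pics/s10.png

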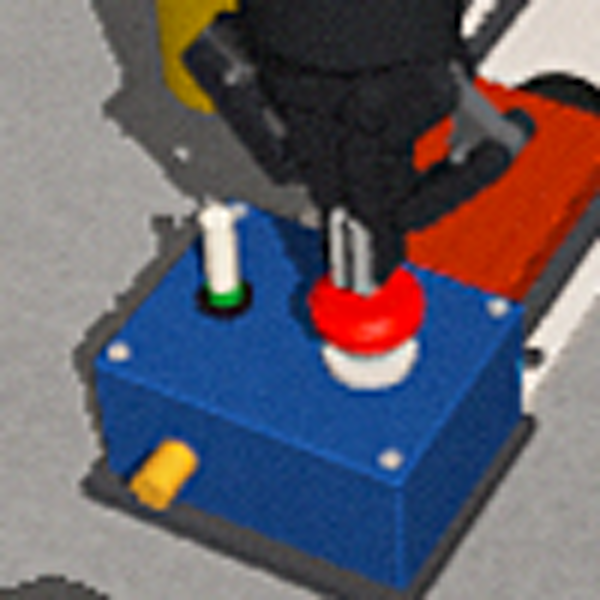

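No change from the last stroke. I'll compare the pin's height with the predicted 114 mm and measure the green band.

```bash
python3 - <<'E'
from go import *
from h import *
d=get_image("side");p=world(37.3,150.2,0)
for z in(70,74,82,90,98,104,106,110,114):print(z,proj(d,[[p[0],p[1],z]]).round(1).tolist())
im=d["color"].astype(int)
sub=im[215:250,268:290]
g=(sub[...,1]>sub[...,0]+40)&(sub[...,1]>sub[...,2]+30);ys,xs=np.nonzero(g);print("green",len(ys),ys.min()+215,ys.max()+215,xs.min()+268,xs.max()+268)
for r in range(220,246):print(r,im[r,277].tolist())
a=d["color"][...,::-1];cv2.imwrite("pics/z11.png",cv2.resize(a[215:252,262:302],None,fx=16,fy=16,interpolation=cv2.INTER_NEAREST))
w=get_image("wrist");cv2.imwrite("pics/w11.png",w["color"][...,::-1])
E
```

```text
70 [[276.5, 239.8]]
74 [[276.3, 238.6]]
82 [[276.1, 236.1]]
90 [[275.8, 233.5]]
98 [[275.5, 231.0]]
104 [[275.3, 229.0]]
106 [[275.3, 228.4]]
110 [[275.1, 227.1]]
114 [[275.0, 225.8]]
green 14 237 240 274 280
220 [90, 87, 86]
221 [90, 87, 86]
222 [80, 77, 78]
223 [65, 69, 77]
224 [164, 161, 159]
225 [255, 253, 241]
226 [251, 243, 232]
227 [252, 247, 234]
228 [240, 232, 214]
229 [243, 236, 219]
230 [241, 235, 220]
231 [242, 237, 221]
232 [241, 236, 220]
233 [243, 239, 224]
234 [244, 238, 227]
235 [241, 235, 223]
236 [247, 238, 227]
237 [254, 241, 228]
238 [208, 218, 184]
239 [0, 175, 41]
240 [5, 162, 46]
241 [24, 33, 17]
242 [25, 22, 35]
243 [21, 57, 101]
244 [24, 83, 157]
245 [18, 74, 145]
```

View pics/z11.png

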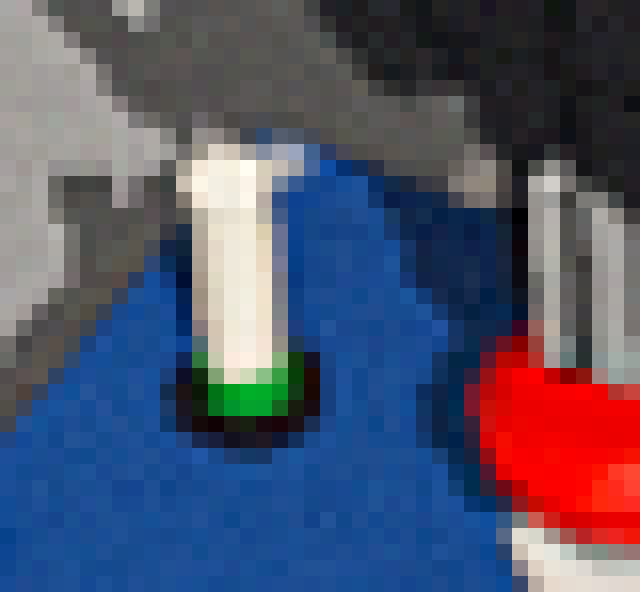

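View pics/w11.png

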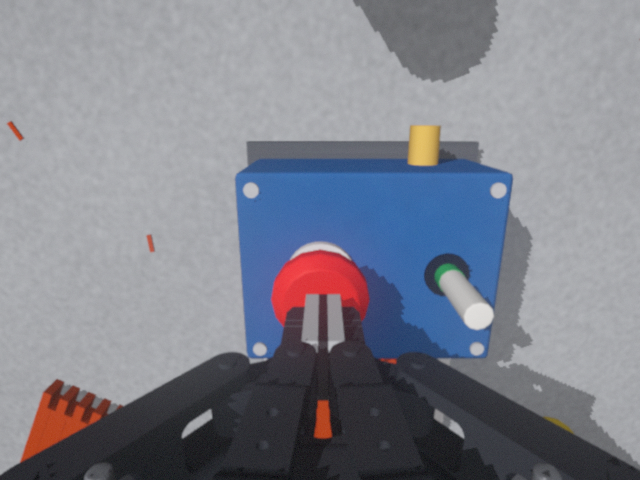

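The side view puts the pin's top at row 225.5, against a predicted 225.8 for 114 mm. The green band takes about 3 rows, matching 10 mm. One more stroke will confirm it is at its end.

```bash
python3 -m jog '[{"x":0,"y":6,"z":0,"ax":0,"ay":0,"az":0,"grip":0},{"x":0,"y":12,"z":0,"ax":0,"ay":0,"az":0,"grip":0},{"x":0,"y":18,"z":0,"ax":0,"ay":0,"az":0,"grip":0},{"x":0,"y":19.5,"z":0,"ax":0,"ay":0,"az":0,"grip":0},{"x":0,"y":19.5,"z":0,"ax":0,"ay":0,"az":0,"grip":0}]'
python3 -m jog '[{"x":0,"y":-6,"z":0,"ax":0,"ay":0,"az":0,"grip":0},{"x":0,"y":-12,"z":0,"ax":0,"ay":0,"az":0,"grip":0},{"x":0,"y":-18,"z":0,"ax":0,"ay":0,"az":0,"grip":0},{"x":0,"y":-22,"z":0,"ax":0,"ay":0,"az":0,"grip":0},{"x":0,"y":-22,"z":0,"ax":0,"ay":0,"az":0,"grip":0}]'
python3 look.py 12
python3 -m jog '[{"x":0,"y":-30,"z":0,"ax":0,"ay":0,"az":0,"grip":0},{"x":0,"y":-70,"z":0,"ax":0,"ay":0,"az":0,"grip":0},{"x":0,"y":-110,"z":0,"ax":0,"ay":0,"az":0,"grip":0},{"x":-40,"y":-120,"z":0,"ax":0,"ay":0,"az":0,"grip":0},{"x":-80,"y":-120,"z":0,"ax":0,"ay":0,"az":0,"grip":0}]'
python3 -m jog '[{"x":-40,"y":0,"z":20,"ax":0,"ay":0,"az":0,"grip":0},{"x":-80,"y":0,"z":60,"ax":0,"ay":0,"az":0,"grip":0},{"x":-100,"y":0,"z":100,"ax":0,"ay":0,"az":0,"grip":0},{"x":-100,"y":0,"z":140,"ax":0,"ay":0,"az":0,"grip":0},{"x":-100,"y":0,"z":140,"ax":0,"ay":0,"az":0,"grip":0}]'
python3 - <<'E'
from cell import *
from h import *
t=get_image("top");s=get_image("side")
cv2.imwrite("pics/t13.png",cv2.resize(t["color"][150:300,290:490,::-1],None,fx=4,fy=4,interpolation=cv2.INTER_CUBIC))
cv2.imwrite("pics/s13.png",cv2.resize(s["color"][160:300,240:390,::-1],None,fx=4,fy=4,interpolation=cv2.INTER_CUBIC))
im=s["color"].astype(int)
for r in(223,224,225,226,237,238,239,240,241):print(r,im[r,277].tolist())
print(read_state()["clock"],np.round(read_state()["eef_pos"]))
E
```

```text
clock: 15.45
eef_pos: [619.5, 88.2, 103.0]
tool_rot: [-1.569, -0.001, -0.358]
force: [-6.6, 1.0, 25.1]
width: 0.2
clock: 15.95
eef_pos: [619.0, 88.2, 121.8]
tool_rot: [-1.571, -0.0, -0.358]
force: [-0.0, -0.0, -0.9]
width: 0.0
t 15.95 eef [619.   88.2 121.8] clampxyz [-23.3 149.5 121.8] shift [-0.7  3.8  0.5] turn [-0.    -0.003  0.   ] F [-0.  -0.  -0.9] w 0.0
white blob px 268 220 13 19 88
clock: 16.55
eef_pos: [544.9, 115.9, 243.3]
tool_rot: [-1.569, -0.004, -0.36]
force: [0.1, 0.7, -0.1]
width: -0.2
clock: 17.05
eef_pos: [499.0, 290.0, 240.8]
tool_rot: [-1.568, 0.001, -0.348]
force: [-0.0, -0.8, -0.1]
width: 0.1
223 [74, 80, 83]
224 [180, 181, 178]
225 [255, 251, 238]
226 [251, 245, 234]
237 [255, 242, 237]
238 [216, 227, 190]
239 [0, 172, 39]
240 [10, 166, 53]
241 [27, 36, 21]
17.15 [499. 283. 241.]
```

View pics/t13.png

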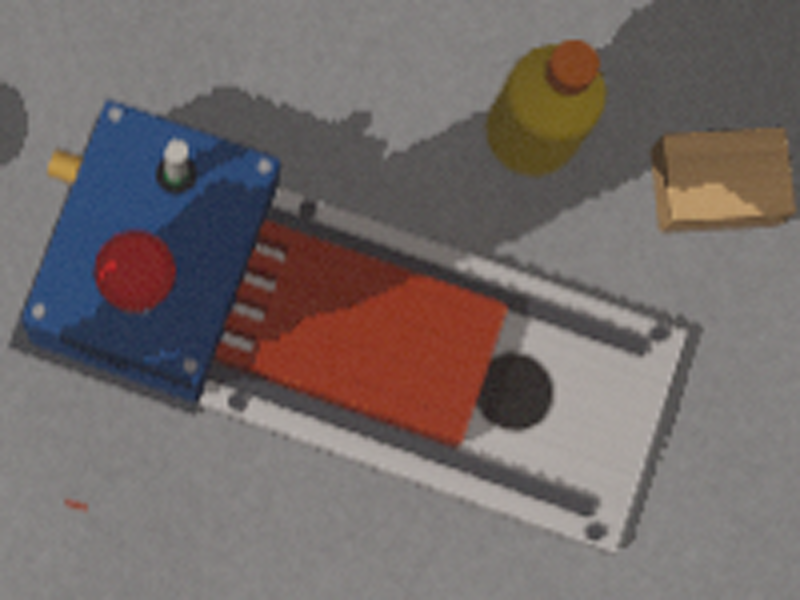

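View pics/s13.png

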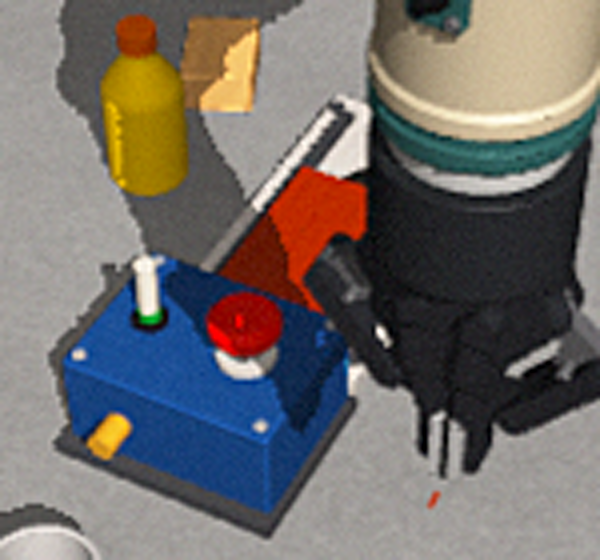

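The top view shows the board still against the head, with its back edge at (483,372), unchanged. The pin is out with its green band showing and the plunger is up. The gripper is well clear, and the bottle and block have not moved.

```bash
python3 -c "
from cell import *
print(finish_job())"
```

```text
the job is handed in; nothing more can be done
None
```

I pushed the red board along its bed with the closed fingertips until it was against the pump head. I then gave the plunger six full strokes, drew the arm clear and handed the job in at about 17 s of the 42 s.

- **Board:** it stopped moving while the push force rose to about 13 N. The last top view shows its fingers at the head's face and its back edge unchanged since the push.
- **Pin:** in the side view its top sits at row 225.5, against 225.8 predicted for 114 mm. About 10 mm of green shows. It did not move on strokes five and six, so it is at its end.
- **Plunger:** each stroke bottomed out, and the knob shows back up in the last pictures. The hardest press was about 38 N at the fingertips.
- **Surroundings:** the bottle and block look undisturbed in the last top view. The cup was only partly in frame, but the arm never went near it.

**What went wrong:** my first two move calls were refused for missing keys, and nothing moved. The wrist camera placed the plunger 2 to 3 mm from where the other cameras did, which is about the calibration error, so I aimed between the two.

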